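Wipe rock chips off a microscope slab stage

TASK

Clear the slab stage for the next specimen: turn the knob-topped hold-down clamp away from across the plate until it clicks into its parked position, then take the orange scraper block and, pressing its sole lightly onto the plate from the back edge to the open lip, wipe all the rock chips over the lip into the steel tray. Use as many strokes as you need, move the chips only with the scraper and never grind it hard into the plate. Then stand the scraper back lengthways on its grey rubber pad, leaving the clamp parked, the tray tucked under the lip and the other things on the bench undisturbed.

Things in the scene. Friction and masses are not known exactly. Their poses are not given: they have to be found in the camera images.
- stage: Fixed stand with a dark grey plate, 212 (x) by 200 mm (y), top 60 mm above the bench at its centre line. The plate is seldom level: stiffly tilted up to 0.04 rad about stage x, so its y ends are up to 4 mm up or down. Origin on the bench under its centre, z up. Side rims 8 mm wide and high at x = +-98 to 106 mm; none at the back (y +100) or lip (y -100). No chip beyond y +65 at first.
- lip (a point): Middle of the plate's open lip, as if level (stage x 0, y -100 mm, z 60 mm; the true edge may be 4 mm higher or lower). Axes as the stage; the chips are to go over it in the stage's -y direction. The clamp post stands at stage x +130, y 0 mm.
- clamp (a joint): Angle (rad) of the clamp on its post: 0 with the arm across the plate (pointing to stage -x), growing clockwise from above; 1.57 = parked, arm along stage +y outside the rim. A sprung plunger on a square cam holds it at both: the resistance grows to about 0.45 N m at 0.6 rad, the hump is at 0.79, and past it the spring pulls it on; let go beyond 1.2 it settles in the parked pocket by itself.
- clamp_knob (a point): Grip point of the clamp's black bar knob, on the post axis, 113 mm above the bench. The bar is 60 mm long, 16 mm wide, 92 to 132 mm above the bench (collar below it to 95 mm). The point's x axis runs along the bar, its -x points along the clamp arm. Grip across the width. Turns with the clamp.
- clamp_foot (a point): Underside of the rubber foot at the end of the aluminium clamp arm (112 mm from the post axis, arm 18 mm wide, 78 to 87 mm above the bench, its screw to 100 mm); the foot hangs 13 mm over the plate. Moves with the clamp.
- scraper: Orange scraper block with black rubber sole, loose, about 0.2 kg, upright on its pad. Origin in the middle of its underside, z up. Block 130 mm long (x), 24 mm thick (y), 30 mm high; above it a grip rib 96 mm long, 18 mm thick (y), 29 to 75 mm above the underside: grip it across y, 52 mm up. Press it on the plate with about 5 to 15 N; under 3 N is not pressed, over 50 N scores the plate.
- pad: Fixed grey rubber pad on the bench, 180 mm (x) by 75 mm (y), 4 mm thick, the scraper's place. Origin in the middle of its underside, z up.
- tray: Open steel tray, loose, 0.6 kg, 215 mm (x) by 130 mm (y) and 42 mm high, walls 3 mm, pushed about 13 mm under the lip (plate underside at 48 mm when level). Origin in the middle of its underside, z up; x and y about as the stage.
- chip1: Loose tan rock chip, a flat irregular flake about 40 mm across and 9 mm thick, about 25 g, lying on the stage plate. Origin in the middle of its underside.
- chip2: Loose grey rock chip, a flat irregular flake about 40 mm across and 8 mm thick, about 24 g, lying on the stage plate. Origin in the middle of its underside.
- chip3: Loose reddish rock chip, a flat irregular flake about 40 mm across and 9 mm thick, about 22 g, lying on the stage plate. Origin in the middle of its underside.
- chip4: Loose cream rock chip, a flat irregular flake about 40 mm across and 7 mm thick, about 19 g, lying on the stage plate. Origin in the middle of its underside.
- chip5: Loose greenish rock chip, a flat irregular flake about 40 mm across and 8 mm thick, about 24 g, lying on the stage plate. Origin in the middle of its underside.
- dropper: Bystander: small amber dropper bottle, 48 mm across, 100 mm high, loose. Origin in the middle of its underside.
- slidebox: Bystander: closed blue slide box, 95 x 75 x 35 mm, loose. Origin in the middle of its underside.
- joystick: Bystander: cream joystick console, 100 x 85 x 30 mm with a black stick 93 mm high and a red-topped dial, loose. Origin in the middle of its underside.

How it is judged:
On the way, in this order (a step that is already met when the one before it is completed fails the run):
1. the clamp is turned past its detent and sits in its parked pocket (value of joint clamp above 1.42 rad), for 0.2 s.
2. the scraper's sole is pressed on the plate (over 3 N) at the back of the plate, behind the chips (the scraper's middle more than 60 mm from the plate's centre towards the back edge) (contact force between scraper and stage above 3 N and z of scraper in the frame of stage between 0.053 and 0.067 m and y of scraper in the frame of stage above 0.06 m), for 0.2 s.
3. the scraper's sole is pressed on the plate (over 3 N) at the lip (its middle within 25 mm of it) and every chip has gone over the lip, below the plate (contact force between scraper and stage above 3 N and z of scraper in the frame of stage between 0.053 and 0.067 m and y of scraper in the frame of lip below 0.025 m and z of each of chip1, chip2, chip3, chip4, chip5 in the frame of stage below 0.05 m), for 0.15 s.
At the end, for the whole second after the job is handed in: All chips at rest in the tray (moved under 25 mm); clamp in its parked pocket (over 1.42 rad); scraper released, upright, on its pad within 45 mm along and 35 mm across of its middle and 0.35 rad of its length; bystanders moved under 20 mm (x of chip1 in the frame of tray between -0.106 and 0.106 m and y of chip1 in the frame of tray between -0.064 and 0.064 m and z of each of chip1, chip2, chip3, chip4, chip5 in the frame of tray below 0.04 m and x of chip2 in the frame of tray between -0.106 and 0.106 m and y of chip2 in the frame of tray between -0.064 and 0.064 m and x of chip3 in the frame of tray between -0.106 and 0.106 m and y of chip3 in the frame of tray between -0.064 and 0.064 m and x of chip4 in the frame of tray between -0.106 and 0.106 m and y of chip4 in the frame of tray between -0.064 and 0.064 m and x of chip5 in the frame of tray between -0.106 and 0.106 m and y of chip5 in the frame of tray between -0.064 and 0.064 m and value of joint clamp above 1.42 rad and x of scraper in the frame of pad between -0.045 and 0.045 m and y of scraper in the frame of pad between -0.035 and 0.035 m and z of scraper in the frame of pad below 0.008 m and angle between scraper's own z axis and vertical below 0.1 rad and angle between the x axis of scraper and the x axis of pad, either way round below 0.35 rad and linear speed of scraper below 0.02 m/s and linear speed of each of chip1, chip2, chip3, chip4, chip5 below 0.03 m/s and distance of tray from where it was at the start of the episode below 0.025 m and distance of each of dropper, slidebox, joystick from where it was at the start of the episode below 0.02 m); the robot touches nothing.
It fails at once if the scraper is forced on the stage with more than 50 N (contact force between scraper and stage above 50 N).
It fails at once if the fingers touch a chip (contact force between the fingers and chip1 above 0.5 N or contact force between the fingers and chip2 above 0.5 N or contact force between the fingers and chip3 above 0.5 N or contact force between the fingers and chip4 above 0.5 N or contact force between the fingers and chip5 above 0.5 N).
It fails at once if a bystander is moved more than 20 mm (distance of any of dropper, slidebox, joystick from where it was at the start of the episode above 0.02 m).
It fails at once if the tray is moved more than 25 mm (distance of tray from where it was at the start of the episode above 0.025 m).
It also fails if it takes over 72 s, if anything falls off the work surface, if the arm or the gripper's body presses on something with over 40 N, if the wrist force passes 120 N, or if a joint passes its speed limit or range.

ROBOT

A 7-joint arm with a two-finger parallel gripper is mounted at the origin on the work surface. World frame = base frame: x ahead of the robot, y to its left, z up, the work surface at z = 0. Lengths are in m, angles in rad, forces in N, time in s.
With the tool pointing down it reaches from about 0.4 to 0.85 m from the base axis. Payload 4.5 kg.
Tool frame: the origin (TCP) lies between the finger pads; the fingertips stand 14 mm ahead of it and the grasp point (between the pads) lies 5 mm behind it; z points along the fingers, y is the line along which they close (so a half turn about z gives the same grasp; the last joint's range is limited). The gripper opens to 85 mm and grips with 20 to 120 N. Pads are 22 mm wide; open, the fingers measure 114 mm over their backs; the gripper's body (76 mm by 85 mm) begins 54 mm behind the grasp point. The pads swing forward as they close: fully open they stand 13 mm farther back than shut.
Start: joints at [-1.083, 0.689, -0.195, 1.565, 0.157, 0.902, -0.215], TCP at [0.274, 0.562, 0.218] pointing down, gripper open.
Joint ranges: [-3.01, 3.01], [-0.46, 2.08], [-1.47, 1.51], [0.13, 2.56], [-1, 4.14], [0.04, 2.09], [-2.66, 2.66]. Speed limits (rad/s): [2.57, 2.57, 3.14, 3.14, 3.14, 3.14, 3.14].

INTERFACE

Orientations are given as a unit quaternion [x, y, z, w].
In Python, from plant import readout, viewer, r gives the robot as it stands.
- The arm moves only by the tool step_arm, never from a script. Its argument "moves" is one flat list of numbers, 7 for each row, row after row: the finger opening in cm, from 0 to 8.54, then the shift along the tool's x, y, z in cm, then the turn, a rotation vector about the tool's x, y, z in degrees. A call has 1 to 12 rows; each row shifts and turns the commanded pose from where the row before left it, along the tool's axes as they then stand; what a row does not reach is not made up. A row lasts 1/8 s, in which the tool goes at most 62.5 mm and 10.7 degrees, less where a joint would pass 70% of its speed; a pose out of reach is approached as far as the arm can. A call with a gripper value outside its range is refused whole. The fingers move at their own pace and stop on an object; "squeeze" is the grip in N (left out, the last holds). Time passes only in rows, so rows that do not move let the fingers close. It gives the time, the measured TCP pose, the force, the opening and the grip force at its end, in the units of the state.
- readout.sense(): the state, without advancing time (a new reading comes with each control period).
- viewer.snapshot(name): name is "side" or "top" or "wrist"; returns a dict with "img" (400x640x3 uint8, red, green, blue), "K" (3x3 intrinsics, pixels), "rvec" (rotation vector, rad) and "tvec" (3), from world to camera coordinates, as OpenCV has them. Camera axes: x right, y down, z forward; pixel columns grow to the right and rows downward; lengths in m; the calibration is good to about 2 mm. A picture is of the moment at which its call begins. There is no depth.
- r.close_job(): hands the job in; it is judged then, once.
The state is a dict: "time_s": time; "joint_positions": joint angles; "qd": joint speeds; "joint_torque": joint torques, N m; "tcp_pos": TCP position; "orientation": TCP orientation; "contact_force": force on the tool from outside, world axes, zero at the start; "moment": the same for the moment, N m; "gripper_width": finger opening in m; "grip_force": force on a finger pad.
Only numpy, scipy, OpenCV 4.12 (cv2) and the standard library are available. Lean on these libraries where they do the work, as an engineer would, in place of code of your own. Each camera call takes 0.05 s, during which the arm holds its last target. There are 200 camera calls.

## Working session

There is one attempt and no reset: what is moved stays moved. The work goes in short steps, Python scripts to look and compute and a tool call to move; the robot and the scene stay as the last step left them, time stands still between calls to the robot, and variables do not carry over. Pictures are saved under pics/ and viewed, at most 10 in all, crops included, and the job is handed in when it is done.

Besides the shell and the picture viewer there is one more tool, called as name(argument=value, ...) on one line, values as JSON. step_arm: Moves the arm, as the interface text tells. Its arguments: {"type":"object","properties":{"moves":{"type":"array","items":{"type":"number"}},"squeeze":{"type":"number"}},"required":["moves"]}

```bash
mkdir -p pics; ls; cat > h.py <<'E'
import numpy as np, cv2
from plant import readout, viewer, r
from scipy.spatial.transform import Rotation as R
def snap(n,f):
    s=viewer.snapshot(n); cv2.imwrite(f'pics/{f}.png',s['img'][:,:,::-1]); np.savez(f'pics/{f}.npz',**s); return s
def load(f): return np.load(f'pics/{f}.npz')
def ray(s,uv,z):
    M=cv2.Rodrigues(np.array(s['rvec'],float))[0]; t=np.array(s['tvec'],float).ravel()
    d=M.T@np.linalg.inv(s['K'])@np.array([uv[0],uv[1],1.]); c=-M.T@t
    return c+d*(z-c[2])/d[2]
def proj(s,P):
    return cv2.projectPoints(np.array(P,float).reshape(-1,3),np.array(s['rvec'],float),np.array(s['tvec'],float),s['K'],None)[0][:,0]
E
python3 - <<'E'
from h import *
a=snap('top','top0');b=snap('side','side0')
st=readout.sense();print(st['time_s'],st['tcp_pos'],st['orientation'],st['contact_force'],st['gripper_width'])
for s in(a,b): print(s['K'],s['rvec'],s['tvec'])
E
```

```text
pics
0.1 [0.2737887  0.56115395 0.21744635] [ 2.24959829e-01  9.74367673e-01 -8.36558333e-04 -1.18638042e-04] [ 0.3672525   0.32494523 -0.10334093] 0.08513845682637042
[[406.24238981   0.         315.07580337]
 [  0.         406.24238981 200.34938818]
 [  0.           0.           1.        ]] [ 2.11011132 -2.15301877  0.11596029] [0.02673809 0.57328049 0.98419867]
[[438.07030615   0.         321.15641393]
 [  0.         438.07030615 193.21892702]
 [  0.           0.           1.        ]] [ 2.09052652 -0.5972266   0.30484857] [-0.48551793  0.22030283  1.01651239]
```

View pics/top0.png

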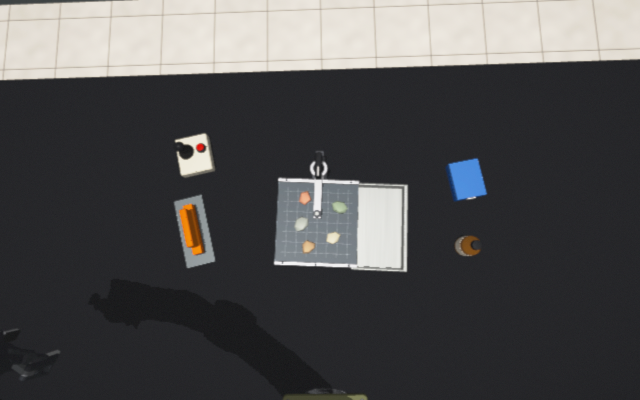

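View pics/side0.png

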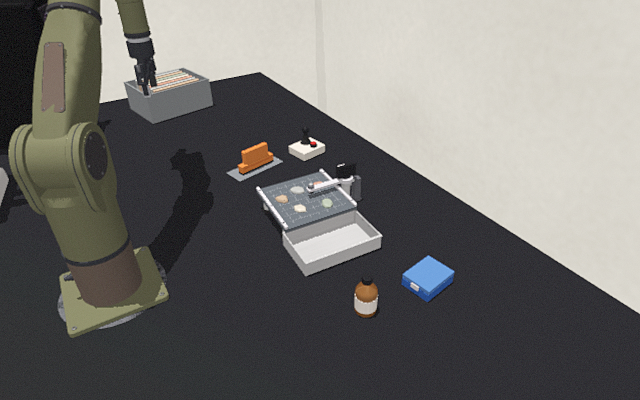

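Top: the stage spans about cols 275–358, rows 179–266, with the lip at the right (world −y). The clamp post is at (319,168), the tray at cols 355–408, and the pad with the scraper at about (194,231). I'll enlarge this area for accurate edges.

```bash
python3 - <<'E'
from h import *
a=load('top0');im=a['img'][:,:,::-1]
c=cv2.resize(im[130:275,165:415],None,fx=3.2,fy=3.2,interpolation=cv2.INTER_CUBIC)
c=cv2.convertScaleAbs(c,alpha=1.5,beta=20)
cv2.imwrite('pics/crop0.png',c)
# rough pad by grey mask, scraper by orange
hsv=cv2.cvtColor(im,cv2.COLOR_BGR2HSV)
m=(hsv[...,2]>60).astype(np.uint8); m[:, :170]=0; m[:,220:]=0; m[:190]=0; m[275:]=0
rc=cv2.minAreaRect(np.argwhere(m)[:,::-1].astype(np.float32)); print(rc)
P=np.array([ray(a,p,0.004) for p in cv2.boxPoints(rc)]);print('pad',P.round(4),P.mean(0),[np.linalg.norm(P[i]-P[i-1]) for i in range(4)])
o=((hsv[...,0]<18)&(hsv[...,1]>200)&(hsv[...,2]>80)).astype(np.uint8);o[:,:170]=0;o[:,220:]=0
rc=cv2.minAreaRect(np.argwhere(o)[:,::-1].astype(np.float32)); print(rc)
P=np.array([ray(a,p,0.05) for p in cv2.boxPoints(rc)]);print('scr',P.round(4),P.mean(0),[np.linalg.norm(P[i]-P[i-1]) for i in range(4)])
for n,uv,z in [('rimBL',(279,179),.068),('rimTR',(358,182),.068),('rim',(275,264),.068),('rim',(352,266),.068),('post',(319,168),.06),('knob',(320,158),.13),('foot',(317,214),.1)]:print(n,ray(a,uv,z).round(4))
E
```

```text
((194.09616088867188, 230.98077392578125), (70.60181427001953, 30.397998809814453), 78.69007110595703)
pad [[0.5903 0.3951 0.004 ]
 [0.6045 0.3156 0.004 ]
 [0.4224 0.2755 0.004 ]
 [0.4085 0.3529 0.004 ]] [0.50645362 0.33479325 0.004     ] [np.float64(0.1866309708532422), np.float64(0.0807451208317734), np.float64(0.18644242345896206), np.float64(0.07869901900079142)]
((191.5, 198.5), (109.0, 23.0), 90.0)
scr [[0.7275 0.3616 0.05  ]
 [0.7258 0.3015 0.05  ]
 [0.4468 0.2954 0.05  ]
 [0.4479 0.3532 0.05  ]] [0.58698824 0.32790818 0.05      ] [np.float64(0.27973585499452525), np.float64(0.060088317823677934), np.float64(0.2790540494466684), np.float64(0.05777010201113498)]
rimBL [0.6255 0.103  0.068 ]
rimTR [ 0.6131 -0.0923  0.068 ]
rim [0.417  0.1138 0.068 ]
rim [ 0.4091 -0.0713  0.068 ]
post [0.6527 0.0033 0.06  ]
knob [ 0.6607 -0.001   0.13  ]
foot [0.5325 0.0093 0.1   ]
```

View pics/crop0.png

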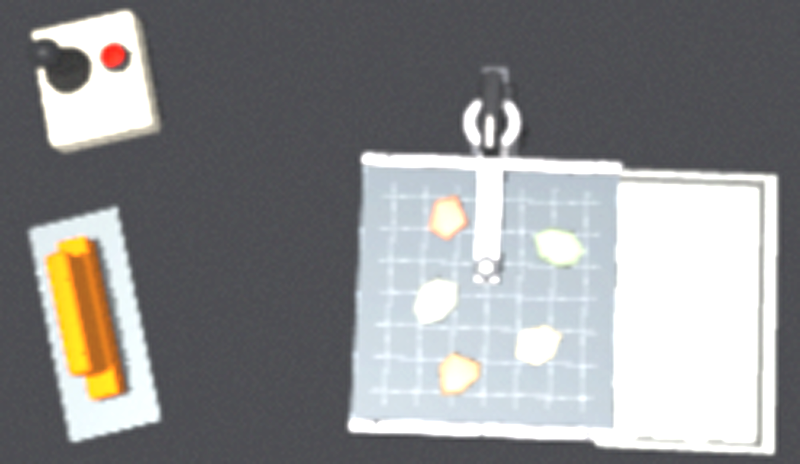

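The crop gives rim corners at about (362,152), (620,163), (348,431) and (600,438), with the knob at (491,~115). The scraper lies along the pad. Next I'll fit the poses.

```bash
cat >> h.py <<'E'
def tool(): 
    s=readout.sense(); return np.array(s['tcp_pos']),R.from_quat(s['orientation'])
def togo(p,yaz):
    "move (cm, tool axes) and z-turn (deg) to put TCP at p with tool y at azimuth yaz (deg)"
    P,Q=tool(); y=Q.as_matrix()[:,1]; az=np.degrees(np.arctan2(y[1],y[0]))
    t=-(((yaz-az)+180)%360-180)
    tilt=Q.as_matrix()[:,2]
    return (Q.inv().apply(np.array(p)-P)*100).round(2), round(t,1), 'az',az.round(1),'zaxis',tilt.round(3)
E
python3 - <<'E'
from h import *
from scipy.optimize import least_squares
a=load('top0')
o=lambda x,y:np.array([165+x/3.2,130+y/3.2])
px=np.array([o(362,152),o(621,163),o(348,432),o(598,438)])
st=np.array([[.106,.1,.068],[.106,-.1,.068],[-.106,.1,.068],[-.106,-.1,.068]])
def T(q,p): 
    c,s=np.cos(q[2]),np.sin(q[2]); p=np.atleast_2d(p).astype(float);z=p[:,2]+q[3]*p[:,1] if len(q)>3 else p[:,2]
    return np.c_[q[0]+c*p[:,0]-s*p[:,1],q[1]+s*p[:,0]+c*p[:,1],z]
f=least_squares(lambda q:(proj(a,T(q,st))-px).ravel(),[.51,.01,-.05])
q=f.x;print('stage',q.round(4),'res px',f.fun.round(2))
np.save('stage.npy',q)
print('post world',T(q,[.13,0,.113]),'knob px crop',(proj(a,T(q,[[.16,0,.132],[.10,0,.132],[.018,0,.1]]))-[165,130])*3.2)
c,s=np.cos(q[2]),np.sin(q[2]);Ri=np.array([[c,s],[-s,c]])
for n,uv in dict(red=(447,217),green=(560,247),grey=(435,300),cream=(538,345),tan=(458,373)).items(): print(n,(Ri@(ray(a,o(*uv),.066)[:2]-q[:2])).round(3))
pad=[ray(a,o(*u),.004)[:2] for u in [(28,231),(118,207),(160,421),(72,442)]];print('pad',np.mean(pad,0),np.diff(pad,axis=0))
print('rib',[ray(a,o(*u),.079).round(4) for u in [(59,253),(82,374)]],'blk',[ray(a,o(*u),.034).round(4) for u in [(90,236),(122,392),(90,402)]])
for yaz in(90,):print(togo(T(q,[.13,0,.19])[0],90+np.degrees(q[2])))
E
```

```text
stage [ 0.5167  0.0141 -0.0704] res px [-0.49 -0.06 -0.78  0.14 -1.87 -1.39  3.06  1.23]
post world [[0.64640812 0.00497437 0.113     ]] knob px crop [[490.25610058  68.16464727]
 [485.98128112 148.67567162]
 [481.54519542 265.99845146]]
red [0.058 0.03 ]
green [ 0.039 -0.058]
grey [-0.006  0.036]
cream [-0.036 -0.045]
tan [-0.061  0.015]
pad [0.50461302 0.33356973] [[ 0.01837633 -0.07480876]
 [-0.17584901 -0.03816797]
 [-0.01553306  0.07142191]]
rib [array([0.554 , 0.3371, 0.079 ]), array([0.4615, 0.3169, 0.079 ])] blk [array([0.573 , 0.3287, 0.034 ]), array([0.4484, 0.3001, 0.034 ]), array([0.441 , 0.3254, 0.034 ])]
(array([-57.87, -33.65,   2.81]), np.float64(-22.0), 'az', np.float64(64.0), 'zaxis', array([-0.001, -0.002, -1.   ]))
```

step_arm(moves=[8.5,-3,-2,0,0,0,0,8.5,-5,-3,0,0,0,0,8.5,-5,-3,0,0,0,0,8.5,-5,-3,0,0,0,0,8.5,-5,-3,0,0,0,0,8.5,-5,-3,0,0,0,0,8.5,-5,-3,0,0,0,0,8.5,-5,-3,0,0,0,0,8.5,-5,-3,0,0,0,0,8.5,-5,-3,0,0,0,0,8.5,-5,-2,0,0,0,0,8.5,-4,-1,0,0,0,0], squeeze=60)

```text
time_s: 1.6
tcp_pos: [0.6468, 0.0209, 0.2177]
orientation: [0.226, 0.974, -0.001, -0.0]
contact_force: [0.0, 0.6, 0.4]
gripper_width: 0.085
grip_force: 0.0
```

```bash
python3 - <<'E'
from h import *
from scipy.optimize import least_squares
a=load('top0')
o=lambda x,y:np.array([165+x/3.2,130+y/3.2])
px=np.array([o(362,152),o(621,163),o(348,432),o(495,67),o(486,267)])
st=np.array([[.106,.1,.068],[.106,-.1,.068],[-.106,.1,.068],[.16,0,.132],[.018,0,.1]])
def T(q,p): 
    c,s=np.cos(q[2]),np.sin(q[2]); p=np.atleast_2d(p).astype(float)
    return np.c_[q[0]+c*p[:,0]-s*p[:,1],q[1]+s*p[:,0]+c*p[:,1],p[:,2]]
f=least_squares(lambda q:(proj(a,T(q,st))-px).ravel(),[.51,.01,-.05])
q=f.x;print('stage',q.round(4),'res px',f.fun.round(2));np.save('stage.npy',q)
kn=T(q,[.13,0,.18])[0];print(kn,togo(kn,90+np.degrees(q[2])),readout.sense()['joint_positions'])
E
```

```text
stage [ 0.5162  0.0106 -0.0606] res px [ 0.48  0.49  0.24 -0.09 -0.03 -0.76 -0.65  0.52  0.01 -0.13]
[0.64596084 0.00275243 0.18      ] (array([-0.72, -1.66,  3.77]), np.float64(-22.7), 'az', np.float64(63.8), 'zaxis', array([-0.001, -0.001, -1.   ])) [ 0.03341959  0.72532999 -0.25904097  1.49022147  0.21113939  0.95447539
  0.82815183]
```

step_arm(moves=[8.5,-0.7,-1.7,1,0,0,0,8.5,0,0,1,0,0,-8,8.5,0,0,1,0,0,-8,8.5,0,0,0,0,0,-6.7,8.5,0,0,0,0,0,0])

```text
time_s: 2.22
tcp_pos: [0.6434, 0.0064, 0.1874]
orientation: [0.029, 1.0, 0.0, -0.001]
contact_force: [-1.6, 0.8, 0.1]
gripper_width: 0.0849
grip_force: 0.0
```

```bash
python3 - <<'E'
from h import *
w=snap('wrist','w1');q=np.load('stage.npy')
kn=[q[0]+.13*np.cos(q[2]),q[1]+.13*np.sin(q[2]),.132];d=np.array([np.cos(q[2]),np.sin(q[2]),0])
print(kn,proj(w,[kn,kn+.03*d,kn-.03*d]),togo(np.array(kn)-[0,0,.02],90+np.degrees(q[2])))
E
```

```text
[np.float64(0.6459608436993811), np.float64(0.0027524295198827434), 0.132] [[318.03164139 215.71312648]
 [318.09463525 251.79292047]
 [317.96377633 176.84334907]] (array([-0.25, -0.34,  7.57]), np.float64(0.1), 'az', np.float64(86.6), 'zaxis', array([-0.002,  0.   , -1.   ]))
```

View pics/w1.png

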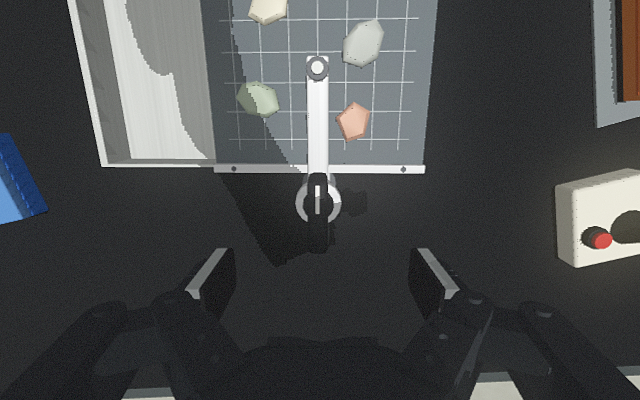

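The wrist view shows the knob bar at col 318, rows 175–252, exactly where predicted, so I'll descend and grip.

step_arm(moves=[8.5,-0.25,-0.35,2.5,0,0,0,8.5,0,0,3,0,0,0,8.5,0,0,2,0,0,0,4,0,0,0,0,0,0,1,0,0,0,0,0,0,1,0,0,0,0,0,0,1,0,0,0,0,0,0,1,0,0,0,0,0,0], squeeze=90)

```text
time_s: 3.28
tcp_pos: [0.6477, 0.0027, 0.1145]
orientation: [0.029, 1.0, 0.0, 0.001]
contact_force: [-1.4, -0.1, 6.2]
gripper_width: 0.0121
grip_force: 87.0
```

step_arm(moves=[1,0,0,0,0,0,5,1,0,0,0,0,0,10,1,0,0,0,0,0,10,1,0,0,0,0,0,10,1,0,0,0,0,0,10,1,0,0,0,0,0,10,1,0,0,0,0,0,10,1,0,0,0,0,0,10,1,0,0,0,0,0,10,1,0,0,0,0,0,5,1,0,0,0,0,0,0])

```text
time_s: 4.65
tcp_pos: [0.6499, 0.0046, 0.1145]
orientation: [0.726, 0.687, 0.003, 0.001]
contact_force: [4.5, 4.5, 5.0]
gripper_width: 0.012
grip_force: 86.9
```

```bash
python3 - <<'E'
from h import *
print(togo([0.646,.0027,.2],0));s=readout.sense();print(s['contact_force'],s['moment'])
w=snap('top','t2');cv2.imwrite('pics/t2c.png',cv2.resize(w['img'][120:280,160:420,::-1],None,fx=3,fy=3))
E
```

```text
(array([-0.19, -0.33, -8.55]), np.float64(-3.2), 'az', np.float64(-3.2), 'zaxis', array([ 0.006,  0.002, -1.   ]))
[4.49945119 4.45948637 5.01438796] [ 0.8832844  -0.84049855  0.01253427]
```

View pics/t2c.png

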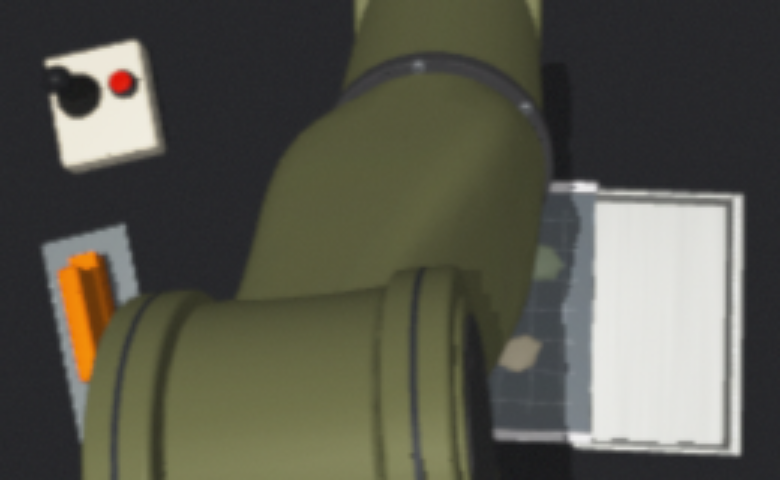

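The arm hides the clamp, but the tool stands at −3.2° and the moment is near zero, so the clamp is in its pocket. Release and rise.

step_arm(moves=[4,0,0,0,0,0,0,8.5,0,0,0,0,0,0,8.5,0,0,0,0,0,0,8.5,0,0,0,0,0,0,8.5,0,0,-3,0,0,0,8.5,0,0,-4,0,0,0,8.5,0,0,-4,0,0,0])

```text
time_s: 5.58
tcp_pos: [0.6468, 0.0021, 0.2241]
orientation: [0.727, 0.686, -0.0, -0.0]
contact_force: [0.6, -0.3, -0.2]
gripper_width: 0.0849
grip_force: 0.0
```

```bash
python3 - <<'E'
from h import *
print(togo([0.508,.325,.20],102.3))
E
```

```text
(array([ 31.44, -15.71,   2.42]), np.float64(-105.6), 'az', np.float64(-3.3), 'zaxis', array([-0.001, -0.   , -1.   ]))
```

step_arm(moves=[8.5,3,-1.5,0,0,0,0,8.5,5,-2.5,0,0,0,0,8.5,5,-2.5,0,0,0,0,8.5,5,-2.5,0,0,0,0,8.5,5,-2.5,0,0,0,0,8.5,5,-2.5,0,0,0,0,8.5,3.4,-1.7,0,0,0,0,8.5,0,0,0,0,0,-10,8.5,0,0,0,0,0,-10.6,8.5,0,0,0,0,0,-10.6,8.5,0,0,0,0,0,-10.6,8.5,0,0,0,0,0,-10.6])

```text
time_s: 7.08
tcp_pos: [0.5084, 0.3244, 0.2232]
orientation: [0.347, 0.938, -0.0, 0.0]
contact_force: [0.6, 0.1, -0.3]
gripper_width: 0.0852
grip_force: 0.0
```

step_arm(moves=[8.5,0,0,0,0,0,-10.6,8.5,0,0,0,0,0,-10.6,8.5,0,0,0,0,0,-10.6,8.5,0,0,0,0,0,-10.6,8.5,0,0,0,0,0,-10.6,8.5,0,0,0,0,0,0])

```text
time_s: 7.82
tcp_pos: [0.5085, 0.3243, 0.223]
orientation: [-0.104, 0.995, 0.0, -0.0]
contact_force: [-1.0, -0.2, 0.7]
gripper_width: 0.0853
grip_force: 0.0
```

```bash
python3 - <<'E'
from h import *
w=snap('wrist','w3');q=np.load('stage.npy')
im=w['img'].copy()
t=np.radians(12.3);d=np.array([np.cos(t),np.sin(t),0])*.048;n=np.array([-np.sin(t),np.cos(t),0])*.009;c=np.array([.508,.325,.079])
pp=proj(w,[c+d+n,c+d-n,c-d-n,c-d+n]);cv2.polylines(im,[pp.astype(int)],True,(0,255,0),1)
cv2.imwrite('pics/w3m.png',im[:,:,::-1]);print(pp.round())
print(togo([0.508,.325,.054],102.3),readout.sense()['joint_positions'].round(2))
hsv=cv2.cvtColor(w['img'],cv2.COLOR_RGB2HSV);o=(hsv[...,0]<20)&(hsv[...,1]>150)&(hsv[...,2]>40);print(np.argwhere(o).min(0),np.argwhere(o).max(0))
E
```

```text
[[332. 228.]
 [315. 228.]
 [314. 138.]
 [332. 138.]]
(array([ 0.04,  0.07, 16.91]), np.float64(-0.4), 'az', np.float64(101.9), 'zaxis', array([-0., -0., -1.])) [-0.43  0.67 -0.37  1.62  0.29  0.91  0.86]
[123 273] [333 335]
```

View pics/w3m.png

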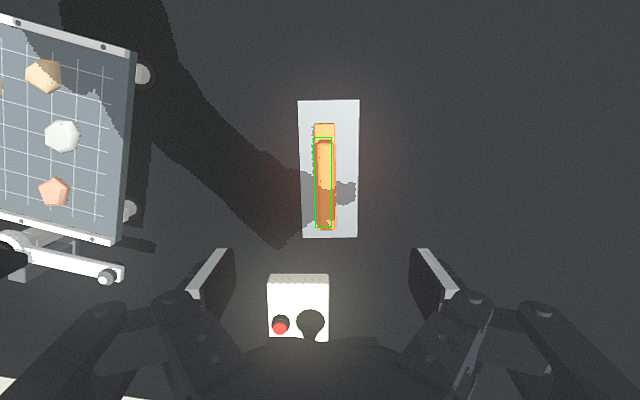

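The wrist view shows the clamp parked along the stage side, outside the rim. The rib at (324,185) lies under my predicted outline, so I'll descend and grip.

step_arm(moves=[8.5,0,0.05,3,0,0,0,8.5,0,0,5,0,0,0,8.5,0,0,5,0,0,0,8.5,0,0,3,0,0,0,8.5,0,0,0.9,0,0,0,4,0,0,0,0,0,0,1,0,0,0,0,0,0,1,0,0,0,0,0,0,1,0,0,0,0,0,0,1,0,0,0,0,0,0,1,0,0,0,0,0,0], squeeze=100)

```text
time_s: 9.25
tcp_pos: [0.5089, 0.3263, 0.0555]
orientation: [-0.106, 0.994, 0.001, 0.001]
contact_force: [0.4, -0.3, 6.3]
gripper_width: 0.0153
grip_force: 99.4
```

step_arm(moves=[1,0,0,-1,0,0,0,1,0,0,-4,0,0,0,1,0,0,-4,0,0,0,1,0,0,-1,0,0,0,1,0,0,0,0,0,0])

```text
time_s: 9.88
tcp_pos: [0.5084, 0.325, 0.1543]
orientation: [-0.105, 0.994, -0.0, 0.0]
contact_force: [-0.6, -0.6, -0.6]
gripper_width: 0.0149
grip_force: 98.4
```

```bash
cat >> h.py <<'E'
q=np.load('stage.npy')
def S(x,y,z): c,s=np.cos(q[2]),np.sin(q[2]); return np.array([q[0]+c*x-s*y,q[1]+s*x+c*y,z])
def inS(p): c,s=np.cos(q[2]),np.sin(q[2]); d=np.array(p)[:2]-q[:2]; return np.array([c*d[0]+s*d[1],-s*d[0]+c*d[1],p[2]]).round(4)
E
python3 - <<'E'
from h import *
A=90+np.degrees(q[2]);s=readout.sense();print(s['contact_force'],s['moment'])
print(togo(S(-.031,.09,.130),A),togo(S(.031,.09,.130),A),togo(S(0,.09,.130),A))
E
```

```text
[-0.64244812 -0.61211746 -0.55329924] [-0.06587576  0.04966552  0.01792972]
(array([  6.39, -21.4 ,   2.43]), np.float64(15.6), 'az', np.float64(102.1), 'zaxis', array([ 0., -0., -1.])) (array([  0.42, -23.06,   2.43]), np.float64(15.6), 'az', np.float64(102.1), 'zaxis', array([ 0., -0., -1.])) (array([  3.4 , -22.23,   2.43]), np.float64(15.6), 'az', np.float64(102.1), 'zaxis', array([ 0., -0., -1.]))
```

step_arm(moves=[1,0.9,-2.9,0,0,0,0,1,1.3,-4.5,0,0,0,0,1,1.3,-4.5,0,0,0,0,1,1.3,-4.5,0,0,0,0,1,1,-3.5,0,0,0,0,1,0.5,-1.5,0,0,0,7.8,1,0,0,1,0,0,7.8,1,0,0,0.8,0,0,0,1,0,0,0,0,0,0])

```text
time_s: 11.0
tcp_pos: [0.4905, 0.1029, 0.1349]
orientation: [0.029, 1.0, -0.0, -0.001]
contact_force: [0.6, 0.6, -1.0]
gripper_width: 0.015
grip_force: 98.3
```

```bash
python3 - <<'E'
from h import *
A=90+np.degrees(q[2])
print(inS(tool()[0]),togo(S(-.03,.09,.1115),A)); s=readout.sense();print(s['contact_force'])
w=snap('wrist','w4');b=snap('side','s4')
im=cv2.resize(b['img'][130:280,220:400,::-1],None,fx=2.2,fy=2.2,interpolation=cv2.INTER_CUBIC)
v=np.zeros((400,796,3),np.uint8);v[:330,:396]=im;v[:250,396:]=cv2.resize(w['img'][:,:,::-1],(400,250));cv2.imwrite('pics/v4.png',v)
E
```

```text
[-0.0312  0.0906  0.1349] (array([-0.13, -0.06,  2.34]), np.float64(0.2), 'az', np.float64(86.7), 'zaxis', array([-0.003, -0.001, -1.   ]))
[ 0.62790897  0.61388981 -1.01187419]
```

View pics/v4.png

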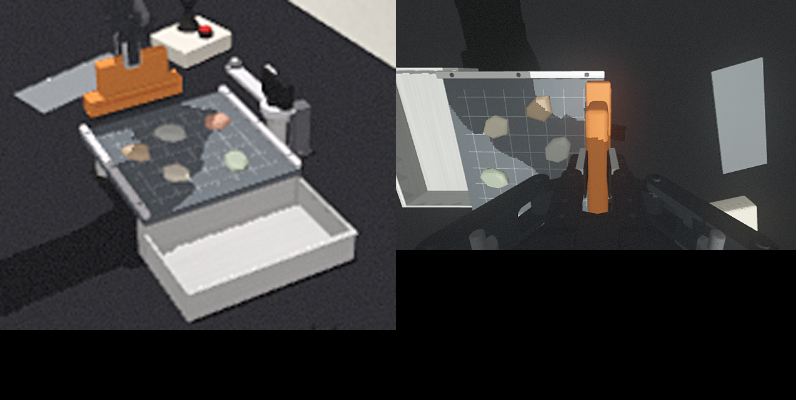

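The scraper hangs level at the back edge, left of the clear chips. Approaching contact in small steps.

step_arm(moves=[1,0,0,0.8,0,0,0,1,0,0,0.8,0,0,0,1,0,0,0.2,0,0,0,1,0,0,0,0,0,0])

```text
time_s: 11.6
tcp_pos: [0.4915, 0.1029, 0.118]
orientation: [0.03, 1.0, -0.0, -0.0]
contact_force: [1.2, -0.4, -2.5]
gripper_width: 0.0151
grip_force: 98.3
```

step_arm(moves=[1,0,0,0.05,0,0,0,1,0,0,0.05,0,0,0])

```text
time_s: 11.85
tcp_pos: [0.4918, 0.1029, 0.1173]
orientation: [0.031, 1.0, 0.0, 0.0]
contact_force: [1.1, -0.0, -1.4]
gripper_width: 0.0149
grip_force: 98.3
```

step_arm(moves=[1,0,0,0.05,0,0,0,1,0,0,0.05,0,0,0])

```text
time_s: 12.1
tcp_pos: [0.4917, 0.1028, 0.1162]
orientation: [0.031, 1.0, 0.0, 0.0]
contact_force: [-0.1, -0.4, -1.7]
gripper_width: 0.0149
grip_force: 98.3
```

step_arm(moves=[1,0,0,0.05,0,0,0,1,0,0,0.05,0,0,0])

```text
time_s: 12.35
tcp_pos: [0.4916, 0.1029, 0.1151]
orientation: [0.031, 1.0, 0.0, 0.0]
contact_force: [0.7, 0.9, -0.9]
gripper_width: 0.0152
grip_force: 98.3
```

step_arm(moves=[1,0,0,0.05,0,0,0,1,0,0,0,0,0,0])

```text
time_s: 12.6
tcp_pos: [0.4916, 0.1028, 0.1147]
orientation: [0.031, 1.0, 0.0, -0.0]
contact_force: [-0.1, 1.1, -1.6]
gripper_width: 0.0149
grip_force: 98.3
```

step_arm(moves=[1,0,0,0.05,0,0,0,1,0,0,0,0,0,0])

```text
time_s: 12.85
tcp_pos: [0.4916, 0.1029, 0.1145]
orientation: [0.031, 1.0, -0.0, 0.0]
contact_force: [-1.3, 0.0, 3.5]
gripper_width: 0.0152
grip_force: 99.0
```

step_arm(moves=[1,0,0,0.05,0,0,0,1,0,0,0,0,0,0])

```text
time_s: 13.1
tcp_pos: [0.4916, 0.1029, 0.1144]
orientation: [0.031, 1.0, -0.0, 0.0]
contact_force: [-2.4, -0.9, 8.6]
gripper_width: 0.0148
grip_force: 99.8
```

Contact at TCP z 0.1145, stiffness ≈10 N/mm, force ≈10 N; the back is about 3 mm high, so the lip is low. Hold, then begin the stroke following the slope.

step_arm(moves=[1,0,0,0,0,0,0,1,0,-0.5,0.02,0,0,0,1,0,-1,0.03,0,0,0,1,0,-1,0.03,0,0,0])

```text
time_s: 13.6
tcp_pos: [0.4919, 0.0802, 0.1137]
orientation: [0.03, 1.0, 0.002, 0.002]
contact_force: [0.6, 3.1, 5.7]
gripper_width: 0.015
grip_force: 99.2
```

step_arm(moves=[1,0,-1,0.03,0,0,0,1,0,-1,0.03,0,0,0,1,0,-1,0.03,0,0,0])

```text
time_s: 13.98
tcp_pos: [0.4898, 0.0494, 0.1126]
orientation: [0.03, 1.0, 0.001, 0.002]
contact_force: [0.3, 2.5, 5.6]
gripper_width: 0.0151
grip_force: 99.3
```

step_arm(moves=[1,0,-1,0.05,0,0,0,1,0,-1,0.04,0,0,0,1,0,-1,0.04,0,0,0,1,0,-1,0.03,0,0,0])

```text
time_s: 14.48
tcp_pos: [0.4876, 0.01, 0.1113]
orientation: [0.03, 1.0, 0.002, 0.002]
contact_force: [0.3, 9.3, 6.3]
gripper_width: 0.0151
grip_force: 99.5
```

step_arm(moves=[1,0,-1,0.03,0,0,0,1,0,-1,0.03,0,0,0,1,0,-1,0.03,0,0,0,1,0,-1,0.03,0,0,0])

```text
time_s: 14.98
tcp_pos: [0.4848, -0.0304, 0.1098]
orientation: [0.03, 1.0, 0.001, 0.002]
contact_force: [1.0, 8.0, 5.4]
gripper_width: 0.0148
grip_force: 99.4
```

```bash
python3 - <<'E'
from h import *
A=90+np.degrees(q[2]);p=inS(tool()[0]);print(p,togo(S(-.03,-.093,p[2]),A))
E
```

```text
[-0.0289 -0.0429  0.1098] (array([ 0.12, -5.01, -0.01]), np.float64(0.1), 'az', np.float64(86.6), 'zaxis', array([ 0.003,  0.003, -1.   ]))
```

step_arm(moves=[1,0,-1,0.05,0,0,0,1,0,-1,0.04,0,0,0,1,0,-1,0.03,0,0,0,1,0,-1,0.03,0,0,0,1,0,-0.9,0.03,0,0,0,1,0,0,0,0,0,0])

```text
time_s: 15.72
tcp_pos: [0.4815, -0.0812, 0.1079]
orientation: [0.031, 1.0, 0.0, 0.001]
contact_force: [0.3, 0.7, 6.6]
gripper_width: 0.0152
grip_force: 99.4
```

```bash
python3 - <<'E'
from h import *
print(inS(tool()[0]))
b=snap('side','s5');w=snap('wrist','w5')
im=cv2.resize(b['img'][130:280,220:400,::-1],None,fx=2.2,fy=2.2,interpolation=cv2.INTER_CUBIC)
v=np.zeros((330,796,3),np.uint8);v[:330,:396]=im;v[:250,396:]=cv2.resize(w['img'][:,:,::-1],(400,250));cv2.imwrite('pics/v5.png',v)
E
```

```text
[-0.0291 -0.0937  0.1079]
```

View pics/v5.png

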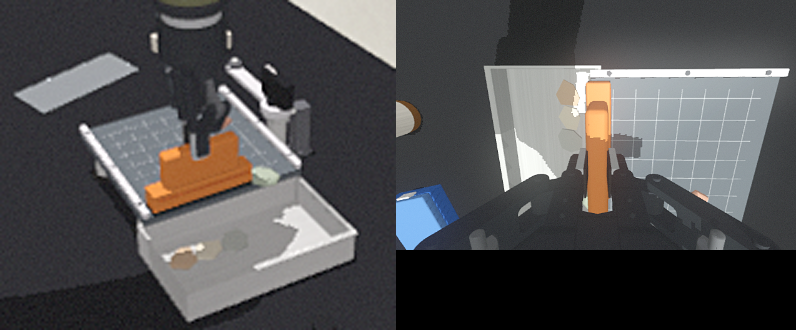

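Three chips are already in the tray. Green sits beside the scraper at the lip and red is still near the back. Lift and return for the right-hand stroke.

step_arm(moves=[1,0,0,-1.5,0,0,0,1,0,0,-2.5,0,0,0,1,-0.8,2.5,0,0,0,0,1,-1.5,4,0,0,0,0,1,-1.5,4,0,0,0,0,1,-1.5,4,0,0,0,0,1,-0.6,2.9,0,0,0,0,1,0,1,0,0,0,0,1,0,0,1.5,0,0,0,1,0,0,1,0,0,0,1,0,0,0,0,0,0])

```text
time_s: 17.2
tcp_pos: [0.5493, 0.0971, 0.1209]
orientation: [0.032, 1.0, -0.001, -0.002]
contact_force: [-0.5, -0.0, -1.9]
gripper_width: 0.0148
grip_force: 98.4
```

```bash
python3 - <<'E'
from h import *
A=90+np.degrees(q[2]);p=inS(tool()[0]);print(p,togo(S(.03,.09,.1145),A))
E
```

```text
[0.0278 0.0883 0.1209] (array([-0.23,  0.17,  0.64]), np.float64(-0.1), 'az', np.float64(86.4), 'zaxis', array([-0.003, -0.002, -1.   ]))
```

step_arm(moves=[1,-0.2,0.1,0.3,0,0,0,1,0,0,0.25,0,0,0,1,0,0,0.1,0,0,0,1,0,0,0.05,0,0,0])

```text
time_s: 17.7
tcp_pos: [0.5526, 0.1002, 0.1154]
orientation: [0.03, 1.0, 0.0, 0.0]
contact_force: [-0.3, 0.5, -1.8]
gripper_width: 0.0149
grip_force: 98.4
```

step_arm(moves=[1,0,0,0.05,0,0,0,1,0,0,0,0,0,0])

```text
time_s: 17.95
tcp_pos: [0.5526, 0.1001, 0.1149]
orientation: [0.031, 1.0, 0.0, 0.0]
contact_force: [-0.5, -0.5, -2.1]
gripper_width: 0.0149
grip_force: 98.4
```

step_arm(moves=[1,0,0,0.05,0,0,0,1,0,0,0.05,0,0,0,1,0,0,0,0,0,0])

```text
time_s: 18.32
tcp_pos: [0.5526, 0.1002, 0.1145]
orientation: [0.031, 1.0, -0.0, 0.0]
contact_force: [-1.6, -0.2, 6.4]
gripper_width: 0.0149
grip_force: 99.3
```

step_arm(moves=[1,0,0,0.05,0,0,0,1,0,0,0,0,0,0,1,0,0,0,0,0,0])

```text
time_s: 18.7
tcp_pos: [0.5526, 0.1002, 0.1145]
orientation: [0.031, 1.0, -0.0, 0.0]
contact_force: [-3.3, -0.6, 9.8]
gripper_width: 0.0147
grip_force: 99.9
```

step_arm(moves=[1,0,-0.5,0.02,0,0,0,1,0,-1,0.04,0,0,0,1,0,-1,0.03,0,0,0,1,0,-1,0.04,0,0,0,1,0,-1,0.03,0,0,0,1,0,-1,0.04,0,0,0,1,0,-1,0.03,0,0,0])

```text
time_s: 19.58
tcp_pos: [0.5505, 0.0381, 0.1124]
orientation: [0.03, 1.0, 0.002, 0.002]
contact_force: [0.1, 2.1, 0.9]
gripper_width: 0.0147
grip_force: 98.6
```

step_arm(moves=[1,0,-1,0.04,0,0,0,1,0,-1,0.04,0,0,0,1,0,-1,0.03,0,0,0,1,0,-1,0.04,0,0,0,1,0,-1,0.03,0,0,0,1,0,-1,0.04,0,0,0])

```text
time_s: 20.32
tcp_pos: [0.5472, -0.0218, 0.1102]
orientation: [0.03, 1.0, 0.002, 0.003]
contact_force: [0.0, 2.8, 8.4]
gripper_width: 0.0149
grip_force: 99.9
```

```bash
python3 - <<'E'
from h import *
A=90+np.degrees(q[2]);p=inS(tool()[0]);print(p,togo(S(.03,-.094,p[2]),A))
E
```

```text
[ 0.0329 -0.0305  0.1102] (array([ 0.3 , -6.35, -0.03]), np.float64(0.1), 'az', np.float64(86.6), 'zaxis', array([ 0.005,  0.004, -1.   ]))
```

step_arm(moves=[1,0.05,-1,0.03,0,0,0,1,0.05,-1,0.04,0,0,0,1,0.05,-1,0.03,0,0,0,1,0.05,-1,0.04,0,0,0,1,0,-1,0.03,0,0,0,1,0,-1,0.04,0,0,0,1,0,-0.4,0.02,0,0,0,1,0,0,0,0,0,0,1,0,0,0,0,0,0])

```text
time_s: 21.45
tcp_pos: [0.5414, -0.0868, 0.1079]
orientation: [0.03, 1.0, 0.001, 0.003]
contact_force: [0.8, 1.6, 7.4]
gripper_width: 0.0148
grip_force: 99.6
```

```bash
python3 - <<'E'
from h import *
print(inS(tool()[0]))
b=snap('side','s6');w=snap('wrist','w6')
im=cv2.resize(b['img'][130:280,220:400,::-1],None,fx=2.2,fy=2.2,interpolation=cv2.INTER_CUBIC)
v=np.zeros((330,796,3),np.uint8);v[:330,:396]=im;v[:250,396:]=cv2.resize(w['img'][:,:,::-1],(400,250));cv2.imwrite('pics/v6.png',v)
E
```

```text
[ 0.0311 -0.0957  0.1079]
```

View pics/v6.png

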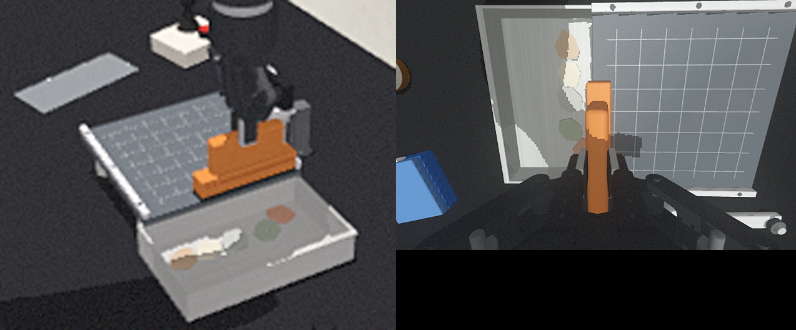

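The plate is clear and all five chips (tan, cream, grey, green, red) lie in the tray. I'll hold briefly, then lift and return to the pad.

step_arm(moves=[1,0,0,0,0,0,0,1,0,0,0,0,0,0,1,0,0,-1.5,0,0,0,1,0,0,-3,0,0,0,1,0,0,0,0,0,0])

```text
time_s: 22.18
tcp_pos: [0.5405, -0.0889, 0.1537]
orientation: [0.031, 1.0, -0.0, 0.002]
contact_force: [0.1, 0.8, -1.1]
gripper_width: 0.015
grip_force: 98.4
```

```bash
python3 - <<'E'
from h import *
print(togo([.507,.330,.0555],102.3))
E
```

```text
(array([ 5.97, 41.6 ,  9.78]), np.float64(-15.8), 'az', np.float64(86.5), 'zaxis', array([ 0.004, -0.001, -1.   ]))
```

step_arm(moves=[1,0.4,3,0,0,0,0,1,0.8,5,0,0,0,0,1,0.8,5,0,0,0,0,1,0.8,5,0,0,0,0,1,0.8,5,0,0,0,0,1,0.8,5,0,0,0,0,1,0.8,5,0,0,0,0,1,0.8,5,0,0,0,0,1,0,3.6,0,0,0,0,1,0,0,2,0,0,-7.9,1,0,0,2,0,0,-7.9,1,0,0,0,0,0,0])

```text
time_s: 23.68
tcp_pos: [0.5031, 0.3287, 0.1094]
orientation: [-0.106, 0.994, -0.001, -0.002]
contact_force: [-0.3, -0.1, -0.8]
gripper_width: 0.015
grip_force: 98.4
```

```bash
python3 - <<'E'
from h import *
print(tool()[0],togo([.507,.330,.0555],102.3))
E
```

```text
[0.5031061  0.32871349 0.10938989] (array([-0.43,  0.06,  5.39]), np.float64(-0.1), 'az', np.float64(102.2), 'zaxis', array([-0.004, -0.003, -1.   ]))
```

step_arm(moves=[1,-0.4,0,2,0,0,0,1,0,0,2.4,0,0,0,1,0,0,0.5,0,0,0,1,0,0,0.3,0,0,0,1,0,0,0.1,0,0,0,1,0,0,0,0,0,0])

```text
time_s: 24.42
tcp_pos: [0.5088, 0.3316, 0.0592]
orientation: [-0.107, 0.994, 0.0, 0.001]
contact_force: [-0.5, -0.0, -2.3]
gripper_width: 0.0149
grip_force: 98.4
```

step_arm(moves=[1,0,0,0.15,0,0,0,1,0,0,0.1,0,0,0,1,0,0,0.1,0,0,0,1,0,0,0,0,0,0])

```text
time_s: 24.92
tcp_pos: [0.5084, 0.3316, 0.0555]
orientation: [-0.107, 0.994, 0.0, 0.0]
contact_force: [-1.8, -0.8, 4.3]
gripper_width: 0.0149
grip_force: 99.0
```

step_arm(moves=[1,0,0,0.05,0,0,0,1,0,0,0.05,0,0,0,1,0,0,0,0,0,0])

```text
time_s: 25.3
tcp_pos: [0.5084, 0.3317, 0.0555]
orientation: [-0.107, 0.994, 0.0, 0.0]
contact_force: [-3.1, -1.9, 11.4]
gripper_width: 0.0149
grip_force: 100.1
```

step_arm(moves=[1,0,0,-0.08,0,0,0,2.5,0,0,0,0,0,0,5,0,0,0,0,0,0,8.5,0,0,0,0,0,0,8.5,0,0,0,0,0,0,8.5,0,0,0,0,0,0,8.5,0,0,-3,0,0,0,8.5,0,0,-5,0,0,0,8.5,0,0,-5,0,0,0,8.5,0,0,-3,0,0,0,8.5,0,0,0,0,0,0])

```text
time_s: 26.68
tcp_pos: [0.5098, 0.3326, 0.2177]
orientation: [-0.107, 0.994, 0.002, 0.002]
contact_force: [-0.7, 0.0, -0.1]
gripper_width: 0.0849
grip_force: 0.0
```

```bash
python3 - <<'E'
from h import *
b=snap('side','s7');w=snap('wrist','w7')
im=cv2.resize(b['img'][130:280,220:400,::-1],None,fx=2.2,fy=2.2,interpolation=cv2.INTER_CUBIC)
v=np.zeros((330,796,3),np.uint8);v[:330,:396]=im;v[:250,396:]=cv2.resize(w['img'][:,:,::-1],(400,250));cv2.imwrite('pics/v7.png',v)
E
```

```text
(no output)
```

View pics/v7.png

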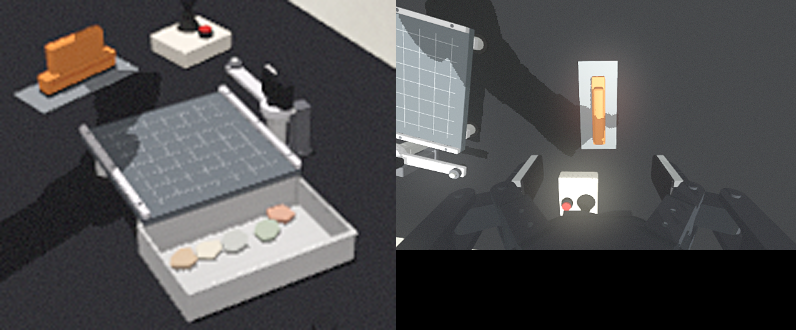

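All five chips are in the tray, the clamp is parked, the scraper stands on its pad and the arm is clear, so I'll hand in.

```bash
python3 -c "
from plant import r
print(r.close_job())"
```

```text
the job is handed in; nothing more can be done
None
```

I handed the job in at about 27 s with the clamp parked, all five chips in the tray and the scraper back on its pad; the interface did not report a verdict.

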